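Lock the hot-air gun on for hands-free sleeving

TASK

Set the hot-air gun running hands-free: squeeze its trigger all the way down, and while you hold it there push the lock-on button on the side right in; then, still holding the button in, ease the trigger up until the lock catches it, and let go. Leave the other things on the bench alone.

Things in the scene. Friction and masses are not known exactly. Their poses are not given: they have to be found in the camera images.
- gun: Grey cordless hot-air gun, nozzle up, fixed in a wooden cradle (board 270 x 130 x 18 mm). Origin on the bench straight below the trigger's middle; z up; +x along the level handle, from barrel to battery; the lock-on button is on the -y side. In this frame (mm): handle x -65 to 85, y -24 to 24, top z 85; battery x 80 to 126, y -33 to 33, top z 99.
- nozzle_tip (a point): Top centre of the steel nozzle, radius 18 mm, 228 mm above the bench, 86 mm from the trigger's middle along the gun's -x. The upright barrel below it on the same axis has radius 36 mm and ends 165 mm above the bench.
- cheek_top (a point): Middle of the top of the switch cheek, a fixed wall 56 mm long (gun's x) between trigger and button: in the gun's frame x -26 to 30, y -34 to -20 mm, top 111 mm above the bench. The button passes through it; outside it on the -y side the space is free.
- trigger_top (a point): Middle of the top face of the trigger, a black block 56 mm long (along the gun's x) and 38 mm wide (y -19 to 19) on top of the handle. At rest its top is 105 mm above the bench; it moves straight down 16 mm to a stop (top then at 89 mm). The point moves with the trigger.
- trigger (a joint): Trigger travel in m: 0 released, 0.016 squeezed fully down on its stop. A spring pushes it back up, with about 2.4 N at 0 and 7.2 N at 0.016. Locked on, it rests at about 0.008.
- button_face (a point): Middle of the outer face of the lock-on button, a black block 34 mm long (gun's x) and 20 mm high (z 89 to 109) that stands 16 mm out of the cheek on the gun's -y side: out, its face is at y -50, pushed in at y -38. The face looks along the gun's -y; the point moves with the button.
- lock_button (a joint): Button travel in m: 0 out, 0.012 right in, along the gun's +y. Its spring pushes out with 1.2 N at 0, 3.6 N at 0.012. Blocked at 0.001 unless the trigger is past 0.012. With the button in past 0.008, a rising trigger is caught: both then stay at about 0.008, hands off. Let go before that catch, it springs out; squeezing the trigger again frees the lock.
- cell_pack: Bystander: loose white battery pack with bright strips on top, 150 x 85 x 66 mm, origin under its centre; lies beyond the barrel.
- screwdriver: Bystander: loose screwdriver lying on the bench on the gun's -y side, origin underneath its middle.
- sleeve_spool: Bystander: loose grey spool, 84 mm across and 45 mm high, beyond the battery end of the handle, origin under its centre.

How it is judged:
On the way, in this order (a step that is already met when the one before it is completed fails the run):
1. the trigger is squeezed down (past 12.5 mm) with the button still out (value of joint trigger above 0.0125 m and value of joint lock_button below 0.004 m), for 0.1 s.
2. the lock-on button is pushed in (past 9 mm) while the trigger is held down (value of joint trigger above 0.0115 m and value of joint lock_button above 0.009 m), for 0.1 s.
3. the trigger has been eased up on to the lock (value of joint trigger between 0.006 and 0.01 m and value of joint lock_button above 0.006 m), for 0.2 s.
At the end, for the whole second after the job is handed in: The trigger rests locked on, 6 to 10 mm down, and the lock-on button stays in by more than 6 mm, with nothing holding them; pack, screwdriver and spool lie within 30 mm of where they were (all of step 3 and velocity of joint trigger between -0.005 and 0.005 m/s and distance of each of cell_pack, screwdriver, sleeve_spool from where it was at the start of the episode below 0.03 m); the robot touches nothing.
It fails at once if the cell pack, screwdriver or spool is shoved more than 30 mm (distance of any of cell_pack, screwdriver, sleeve_spool from where it was at the start of the episode above 0.03 m).
It also fails if it takes over 35 s, if anything falls off the work surface, if the arm or the gripper's body presses on something with over 40 N, if the wrist force passes 120 N, or if a joint passes its speed limit or range.

ROBOT

A 7-joint arm with a two-finger parallel gripper is mounted at the origin on the work surface. World frame = base frame: x ahead of the robot, y to its left, z up, the work surface at z = 0. Lengths are in m, angles in rad, forces in N, time in s.
With the tool pointing down it reaches from about 0.425 to 0.875 m from the base axis. Payload 8.4 kg.
Tool frame: the origin (TCP) lies on the mounting face of the last link; the fingertips stand 173 mm ahead of it and the grasp point (between the pads) lies 155 mm ahead of it; z points along the fingers, y is the line along which they close (so a half turn about z gives the same grasp; the last joint's range is limited). The gripper opens to 85 mm and grips with 20 to 120 N. Pads are 22 mm wide; open, the fingers measure 114 mm over their backs; the gripper's body (76 mm by 85 mm) begins 54 mm behind the grasp point. The pads swing forward as they close: fully open they stand 13 mm farther back than shut.
Start: joints at [-1.356, 0.333, 0.04, 1.465, -0.013, 1.343, -0.059], TCP at [0.201, 0.618, 0.405] pointing down, gripper open.
Joint ranges: [-2.58, 2.58], [-0.38, 2.09], [-1.3, 1.39], [0.25, 2.4], [-1.5, 4.64], [0.08, 2.09], [-2.65, 2.65]. Speed limits (rad/s): [2.22, 2.22, 2.79, 2.79, 3.14, 3.14, 3.14].

INTERFACE

Orientations are given as a unit quaternion [x, y, z, w].
In Python, from workcell import arm, snapshot, calibration, ticket gives the robot as it stands.
- The arm moves only by the tool servo_tool, never from a script. Its argument "commands" is a list of rows, each an object of numbers: "dx", "dy", "dz": the shift along the tool's x, y, z normalised to -1 to 1, where 1 is 0.5 m; "ax", "ay", "az": the turn, a rotation vector about the tool's x, y, z normalised to -1 to 1, where 1 is 45 degrees; "jaw": the finger opening in mm, from 0 to 85.4. In form: [{"dx": .., "dy": .., "dz": .., "ax": .., "ay": .., "az": .., "jaw": ..}, ...]. A call has 1 to 10 rows; each row is the pose to reach, as a shift and turn from the pose commanded when the call began, along the tool's axes at that moment; what a row does not reach only later rows make up. A row lasts 1/8 s, in which the tool goes at most 62.5 mm and 10.7 degrees, less where a joint would pass 70% of its speed; a pose out of reach is approached as far as the arm can. A call with a number of a shift or a turn outside -1 to 1 is refused whole. A call with a gripper value outside its range is refused whole. The fingers move at their own pace and stop on an object; "newtons" is the grip in N (left out, the last holds). Time passes only in rows, so rows that repeat a pose let the fingers close. It gives the time, the measured TCP pose, the force, the opening and the grip force at its end, in the units of the state.
- arm.read_state(): the state, without advancing time (a new reading comes with each control period).
- snapshot(name): name is "side" or "top" or "wrist"; returns the picture (420x560x3 uint8, red, green, blue); there is no depth.
- calibration(name): a dict with "mtx" (3x3 intrinsics, pixels), "R" (3x3) and "t" (3): a world point X has camera coordinates R X + t. Camera axes: x right, y down, z forward; pixel columns grow to the right and rows downward; lengths in m; the calibration is good to about 2 mm. A picture is of the moment at which its call begins: read the wrist's pose just before it. calibration takes no time and is no camera call; for the wrist camera it gives the pose at the moment of the call.
- ticket.job_done(): hands the job in; it is judged then, once.
The state is a dict: "time_s": time; "q": joint angles; "joint_vel": joint speeds; "joint_torque": joint torques, N m; "tool_pos": TCP position; "eef_rot": TCP orientation; "force": force on the tool from outside, world axes, zero at the start; "ft_torque": the same for the moment, N m; "width": opening from 0.0 (shut) to 1.0 (fully open); "finger_force": force on a finger pad.
Only numpy, scipy, OpenCV 4.12 (cv2) and the standard library are available. Lean on these libraries where they do the work, as an engineer would, in place of code of your own. Each camera call takes 0.05 s, during which the arm holds its last target. There are 200 camera calls.

## Working session

There is one attempt and no reset: what is moved stays moved. The work goes in short steps, Python scripts to look and compute and a tool call to move; the robot and the scene stay as the last step left them, time stands still between calls to the robot, and variables do not carry over. Pictures are saved under pics/ and viewed, at most 10 in all, crops included, and the job is handed in when it is done.

Besides the shell and the picture viewer there is one more tool, called after ">>>" by a JSON object that holds its "fn" and its "kwargs". servo_tool: Moves the arm, as the interface text tells. Scaled input: -1 to 1 covers 0.5 m each way for a shift and 45 degrees each way for a turn. Its arguments: {"type":"object","properties":{"commands":{"type":"array"},"newtons":{"type":"number"}},"required":["commands"]}

```bash
mkdir -p pics
python3 - <<'E'
from workcell import arm, snapshot, calibration
import cv2,numpy as np
s=arm.read_state();print(s['time_s'],s['tool_pos'],s['eef_rot'],s['force'],s['width'])
for n in ['side','top']:
    im=snapshot(n);cv2.imwrite(f'pics/{n}0.png',im[:,:,::-1])
    c=calibration(n);print(n,{k:np.round(v,4).tolist() for k,v in c.items()})
E
```

```text
0.0 [0.20056684 0.6180855  0.40379788] [ 1.56248609e-01  9.87717410e-01 -8.26659018e-04 -8.00413634e-05] [-0.15277765  0.16912725  0.55586597] 1.000805004080753
side {'mtx': [[401.4488, 0.0, 273.5818], [0.0, 401.4488, 211.2444], [0.0, 0.0, 1.0]], 'R': [[-0.9979, -0.0611, 0.0195], [-0.0507, 0.5668, -0.8223], [0.0392, -0.8216, -0.5687]], 't': [0.5984, 0.1308, 0.9209]}
top {'mtx': [[500.5591, 0.0, 275.8849], [0.0, 500.5591, 209.3623], [0.0, 0.0, 1.0]], 'R': [[-0.0156, -0.9996, -0.025], [-0.992, 0.0186, -0.1245], [0.125, 0.0229, -0.9919]], 't': [0.0684, 0.6327, 1.0428]}
```

View pics/side0.png

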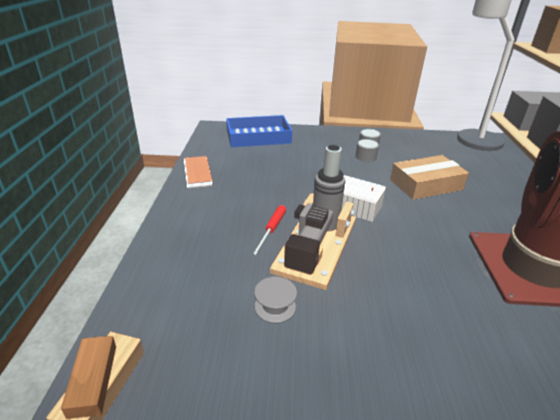

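View pics/top0.png

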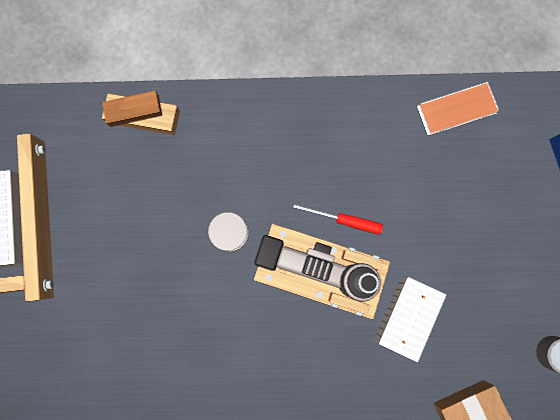

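The side view shows the nozzle tip at about (333,150), the battery at (303,253) and the spool at (275,298). The top view shows the nozzle at (368,283), the battery at (268,252), the button at (322,247) and the screwdriver at (340,218). Next I'll measure the nozzle and battery.

```bash
cat > h.py <<'E'
import numpy as np, cv2
from workcell import calibration
def ray(n,u,v,z):
    c=calibration(n);K,R,t=map(np.array,(c['mtx'],c['R'],c['t']))
    d=R.T@np.linalg.inv(K)@[u,v,1];o=-R.T@t
    return o+d*(z-o[2])/d[2]
def proj(n,X):
    c=calibration(n);K,R,t=map(np.array,(c['mtx'],c['R'],c['t']))
    p=K@(R@np.array(X)+t);return p[:2]/p[2]
E
python3 - <<'E'
from h import *
im=cv2.imread('pics/top0.png')
g=cv2.cvtColor(im,cv2.COLOR_BGR2GRAY)
# wooden board outline
hsv=cv2.cvtColor(im,cv2.COLOR_BGR2HSV)
roi=np.zeros_like(g);roi[215:325,245:395]=1
m=((hsv[...,0]>8)&(hsv[...,0]<30)&(hsv[...,1]>70)&(g>90)&(roi>0)).astype(np.uint8)
p=cv2.findNonZero(m);r=cv2.minAreaRect(cv2.convexHull(p));b=cv2.boxPoints(r)
B=np.array([ray('top',*q,.018)[:2] for q in b]);print('board',B.round(4).tolist(),[np.linalg.norm(B[i]-B[i-1]).round(3) for i in range(4)],B.mean(0))
# battery black
m=((g<60)&(roi>0)&(hsv[...,2]<62)).astype(np.uint8);m[:,:250]=0;m[:,285:]=0;m[:228]=0;m[275:]=0
n,l,st,ce=cv2.connectedComponentsWithStats(m);i=1+st[1:,4].argmax();print('bat',st[i],ce[i],ray('top',*ce[i],.099))
c=cv2.HoughCircles(cv2.resize(g[250:320,330:400],None,fx=4,fy=4,interpolation=cv2.INTER_CUBIC),cv2.HOUGH_GRADIENT,1,10,param1=100,param2=25,minRadius=25,maxRadius=60)
if c is not None:
  for x,y,rr in c[0][:5]: print('circ',x/4+330,y/4+250,rr/4,ray('top',x/4+330,y/4+250,.228))
print('wrist cam',(-np.array(calibration('wrist')['R']).T@calibration('wrist')['t']))
cr=cv2.resize(im[215:325,245:395],None,fx=5,fy=5,interpolation=cv2.INTER_CUBIC)
cv2.imwrite('pics/c1.png',cr)
s=cv2.imread('pics/side0.png');cv2.imwrite('pics/c2.png',cv2.resize(s[135:290,250:400],None,fx=3.8,fy=3.8,interpolation=cv2.INTER_CUBIC))
E
```

```text
board [[0.4824, 0.1103], [0.6071, 0.0678], [0.5176, -0.1905], [0.3959, -0.1453]] [np.float64(0.27), np.float64(0.132), np.float64(0.273), np.float64(0.13)] [ 0.50076404 -0.03940164]
bat [255 235  28  35 163] [269.90184049 251.72392638] [0.54019473 0.06966701 0.099     ]
circ 368.625 283.125 8.05 [ 0.47735927 -0.10668046  0.228     ]
circ 367.875 285.875 12.625 [ 0.47263337 -0.10519438  0.228     ]
circ 363.625 279.625 14.575 [ 0.48354085 -0.09821354  0.228     ]
circ 359.125 286.375 14.575 [ 0.47199819 -0.08995638  0.228     ]
circ 370.875 280.625 11.0 [ 0.4816193  -0.11076016  0.228     ]
wrist cam [0.12388873 0.64206255 0.37321617]
```

View pics/c1.png

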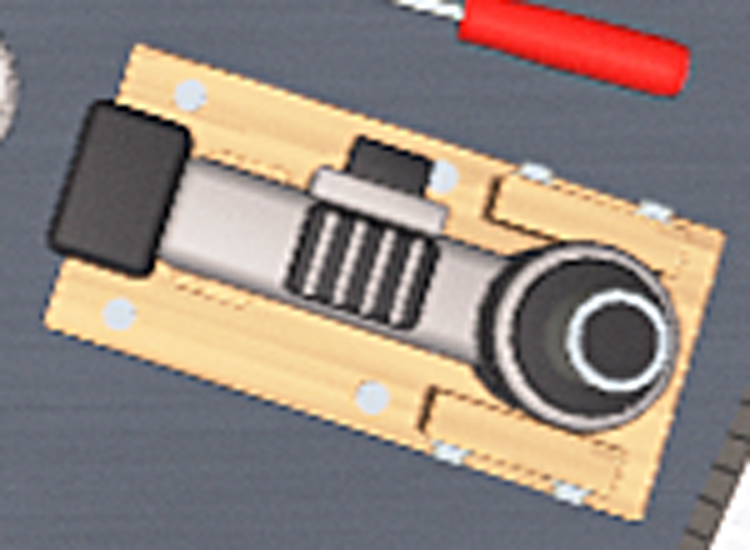

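View pics/c2.png

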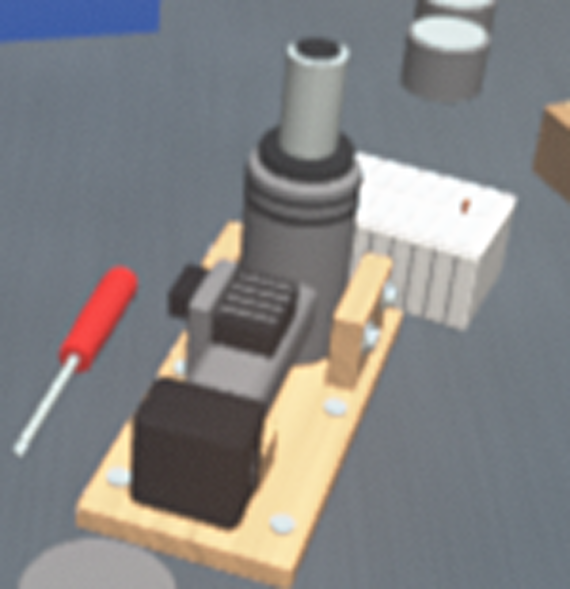

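The top crop shows the nozzle ring at (368.8,283), the trigger centre at (317.8,268.4) and the button's outer edge at (324.4,244.8). The side crop agrees, with the button on the screwdriver side. From this the gun's yaw is about 71° and the trigger is near (0.505,-0.025).

My plan is to keep the tool vertical with tool y along the gun's -y and the jaw fixed at 42 mm. One finger presses the trigger down. Sliding the tool along +y then makes the other finger push the button in, and I raise the tool from there.

>>> {"fn": "servo_tool", "kwargs": {"commands": [{"dx":-0.3,"dy":-0.23,"dz":-0.04,"az":0.5,"jaw":42},{"dx":-0.615,"dy":-0.47,"dz":-0.04,"az":1,"jaw":42},{"dx":-0.615,"dy":-0.47,"dz":-0.04,"az":1,"jaw":42},{"dx":-0.615,"dy":-0.47,"dz":-0.04,"az":1,"jaw":42},{"dx":-0.615,"dy":-0.47,"dz":-0.04,"az":1,"jaw":42},{"dx":-0.615,"dy":-0.47,"dz":-0.04,"az":1,"jaw":42},{"dx":-0.615,"dy":-0.47,"dz":-0.04,"az":1,"jaw":42},{"dx":-0.615,"dy":-0.47,"dz":-0.04,"az":1,"jaw":42},{"dx":-0.615,"dy":-0.47,"dz":-0.04,"az":1,"jaw":42},{"dx":-0.615,"dy":-0.47,"dz":-0.04,"az":1,"jaw":42}]}}

```text
invalid input
```

```bash
cat >> h.py <<'E'
from workcell import arm
from scipy.spatial.transform import Rotation as Ro
YAW=np.deg2rad(71.0); N=np.array([.4774,-.1067])
gx=np.array([np.cos(YAW),np.sin(YAW)]);gy=np.array([-gx[1],gx[0]])
O=N+.086*gx
def plan(X,Y,tipz,tiplen=.170):
    s=arm.read_state();R=Ro.from_quat(s['eef_rot']);p=np.array(s['tool_pos'])
    T=np.r_[O+gx*X+gy*Y,tipz+tiplen]
    Rt=Ro.from_matrix(np.c_[np.r_[gx,0],np.r_[-gy,0],[0,0,-1]])
    print('d',(R.inv().apply(T-p)/.5).round(4),'a',(np.rad2deg((R.inv()*Rt).as_rotvec())/45).round(3),'mm gun',((p[:2]-O)@np.c_[gx,gy]*1e3).round(1),'z',p[2].round(4),'F',np.round(s['force'],2),'t',s['time_s'],'w',s['width'],'q',np.round(s['q'],2))
E
python3 - <<'E'
from h import *
print('O',O)
for nm,u,v,z in [('trig',317.8,268.4,.105),('btn',324.4,244.8,.109),('bat',269.2,252.6,.099)]:
    P=ray('top',u,v,z);print(nm,P,(P[:2]-O)@np.c_[gx,gy]*1e3)
for u,v,z in [(333.4,148,.228)]:
    P=ray('side',u,v,z);print(P,(P[:2]-O)@np.c_[gx,gy]*1e3)
plan(.005,-.035,.16)
E
```

```text
O [ 0.50539886 -0.0253854 ]
trig [ 0.50509345 -0.02593074  0.105     ] [-0.61505747  0.11122674]
btn [ 0.5517977  -0.04011702  0.109     ] [  1.17696424 -48.66711368]
bat [0.53844953 0.07111379 0.099     ] [102.0020206    0.16703955]
[ 0.4765693  -0.10693944  0.228     ] [-86.49684293   0.70748375]
d [-1.0473 -1.027   0.1494] a [-1.000e-03  2.000e-03  2.023e+00] mm gun [509.2 497.7] z 0.4039 F [-0.41 -0.13 -0.51] t 0.1 w 0.999652931018646 q [-1.36  0.33  0.04  1.47 -0.01  1.34 -0.06]
```

The measurements agree to about 1 mm. The move was refused, probably because fields were missing, so I'll send every field.

>>> {"fn": "servo_tool", "kwargs": {"commands": [{"dx":-0.3,"dy":-0.23,"dz":-0.04,"ax":0,"ay":0,"az":0.5,"jaw":42},{"dx":-0.615,"dy":-0.47,"dz":-0.04,"ax":0,"ay":0,"az":1,"jaw":42},{"dx":-0.615,"dy":-0.47,"dz":-0.04,"ax":0,"ay":0,"az":1,"jaw":42},{"dx":-0.615,"dy":-0.47,"dz":-0.04,"ax":0,"ay":0,"az":1,"jaw":42},{"dx":-0.615,"dy":-0.47,"dz":-0.04,"ax":0,"ay":0,"az":1,"jaw":42},{"dx":-0.615,"dy":-0.47,"dz":-0.04,"ax":0,"ay":0,"az":1,"jaw":42},{"dx":-0.615,"dy":-0.47,"dz":-0.04,"ax":0,"ay":0,"az":1,"jaw":42},{"dx":-0.615,"dy":-0.47,"dz":-0.04,"ax":0,"ay":0,"az":1,"jaw":42},{"dx":-0.615,"dy":-0.47,"dz":-0.04,"ax":0,"ay":0,"az":1,"jaw":42}]}}

```text
time_s: 1.23
tool_pos: [0.4195, 0.3014, 0.4244]
eef_rot: [0.521, 0.853, -0.0, -0.0]
force: [-0.7, 0.2, -0.3]
width: 0.494
finger_force: 0.0
```

```bash
python3 -c "
from h import *
plan(.005,-.035,.24)"
```

```text
d [-0.7035 -0.0899  0.0286] a [-1.000e-03  0.000e+00  1.026e+00] mm gun [281.  187.6] z 0.4244 F [-0.75  0.2  -0.28] t 1.225 w 0.4939904691031081 q [-1.05  0.04  0.35  1.77 -0.02  1.33 -0.22]
```

>>> {"fn": "servo_tool", "kwargs": {"commands": [{"dx":-0.7035,"dy":-0.09,"dz":0.0286,"ax":0,"ay":0,"az":1,"jaw":42},{"dx":-0.7035,"dy":-0.09,"dz":0.0286,"ax":0,"ay":0,"az":1,"jaw":42},{"dx":-0.7035,"dy":-0.09,"dz":0.0286,"ax":0,"ay":0,"az":1,"jaw":42},{"dx":-0.7035,"dy":-0.09,"dz":0.0286,"ax":0,"ay":0,"az":1,"jaw":42},{"dx":-0.7035,"dy":-0.09,"dz":0.0286,"ax":0,"ay":0,"az":1,"jaw":42},{"dx":-0.7035,"dy":-0.09,"dz":0.0286,"ax":0,"ay":0,"az":1,"jaw":42},{"dx":-0.7035,"dy":-0.09,"dz":0.0286,"ax":0,"ay":0,"az":1,"jaw":42},{"dx":-0.7035,"dy":-0.09,"dz":0.0286,"ax":0,"ay":0,"az":1,"jaw":42}]}}

```text
time_s: 2.22
tool_pos: [0.5404, -0.0319, 0.41]
eef_rot: [0.808, 0.589, -0.0, -0.0]
force: [-0.3, 0.6, -0.3]
width: 0.487
finger_force: 0.0
```

```bash
python3 -c "
from h import *
plan(.005,-.035,.135)
from workcell import snapshot
cv2.imwrite('pics/w1.png',snapshot('wrist')[:,:,::-1])"
```

```text
d [-0.0004 -0.0003  0.2101] a [-0.001  0.     0.026] mm gun [  5.2 -35.2] z 0.41 F [-0.3   0.63 -0.28] t 2.225 w 0.48728317001241006 q [-0.67  0.11  0.71  1.75 -0.08  1.3  -0.26]
```

View pics/w1.png

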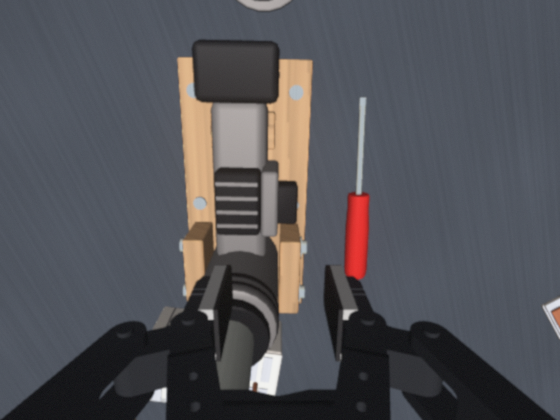

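The wrist view shows the left finger lined up with the trigger (238,200) and the right finger outside the button (287,202). The nozzle is clear of the hand. I'll descend.

>>> {"fn": "servo_tool", "kwargs": {"commands": [{"dx":0,"dy":0,"dz":0.1,"ax":0,"ay":0,"az":0.026,"jaw":42},{"dx":0,"dy":0,"dz":0.16,"ax":0,"ay":0,"az":0.026,"jaw":42},{"dx":0,"dy":0,"dz":0.21,"ax":0,"ay":0,"az":0.026,"jaw":42},{"dx":0,"dy":0,"dz":0.21,"ax":0,"ay":0,"az":0.026,"jaw":42},{"dx":0,"dy":0,"dz":0.21,"ax":0,"ay":0,"az":0.026,"jaw":42}]}}

```text
time_s: 2.9
tool_pos: [0.5406, -0.0331, 0.3064]
eef_rot: [0.814, 0.58, 0.0, 0.0]
force: [1.0, 1.1, 0.4]
width: 0.492
finger_force: 0.0
```

```bash
python3 -c "
from h import *
plan(.005,-.035,.105)
from workcell import snapshot
a=snapshot('wrist')[:,:,::-1];b=snapshot('side')[150:270,270:390,::-1]
cv2.imwrite('pics/w2.png',np.hstack([a[:,100:460],cv2.resize(b,(420,420),interpolation=cv2.INTER_CUBIC)]))"
```

```text
d [ 0.0016 -0.0017  0.0628] a [ 0.001 -0.001 -0.001] mm gun [  4.2 -35.8] z 0.3064 F [1.02 1.07 0.37] t 2.9 w 0.4924640735388744 q [-0.64  0.22  0.7   1.88 -0.16  1.1  -0.21]
```

View pics/w2.png

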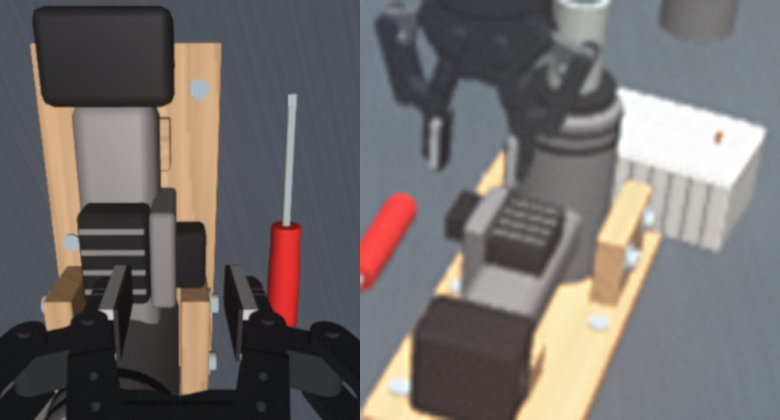

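>>> {"fn": "servo_tool", "kwargs": {"commands": [{"dx":0.002,"dy":-0.001,"dz":0.04,"ax":0,"ay":0,"az":0,"jaw":42},{"dx":0.002,"dy":-0.001,"dz":0.06,"ax":0,"ay":0,"az":0,"jaw":42},{"dx":0.002,"dy":-0.001,"dz":0.072,"ax":0,"ay":0,"az":0,"jaw":42},{"dx":0.002,"dy":-0.001,"dz":0.08,"ax":0,"ay":0,"az":0,"jaw":42},{"dx":0.002,"dy":-0.001,"dz":0.08,"ax":0,"ay":0,"az":0,"jaw":42},{"dx":0.002,"dy":-0.001,"dz":0.08,"ax":0,"ay":0,"az":0,"jaw":42}]}}

```text
time_s: 3.75
tool_pos: [0.5403, -0.0327, 0.2659]
eef_rot: [0.815, 0.58, 0.0, -0.0]
force: [-1.2, 2.4, 5.2]
width: 0.492
finger_force: 2.5
```

Contact at 5.2 N, so the trigger is about 9 mm down. I'll continue to the stop.

>>> {"fn": "servo_tool", "kwargs": {"commands": [{"dx":0,"dy":0,"dz":0.006,"ax":0,"ay":0,"az":0,"jaw":42},{"dx":0,"dy":0,"dz":0.012,"ax":0,"ay":0,"az":0,"jaw":42},{"dx":0,"dy":0,"dz":0.015,"ax":0,"ay":0,"az":0,"jaw":42},{"dx":0,"dy":0,"dz":0.015,"ax":0,"ay":0,"az":0,"jaw":42},{"dx":0,"dy":0,"dz":0.015,"ax":0,"ay":0,"az":0,"jaw":42}]}}

```text
time_s: 4.38
tool_pos: [0.5406, -0.0329, 0.2603]
eef_rot: [0.815, 0.58, 0.001, -0.0]
force: [-9.2, 3.4, 27.6]
width: 0.495
finger_force: 13.7
```

```bash
python3 -c "
from h import *
plan(.005,-.017,.089)
from workcell import snapshot
a=snapshot('wrist')[:,:,::-1];b=snapshot('side')[150:270,270:390,::-1]
cv2.imwrite('pics/w3.png',np.hstack([a[:,100:460],cv2.resize(b,(420,420),interpolation=cv2.INTER_CUBIC)]))"
```

```text
d [ 0.0012 -0.0376  0.0026] a [ 0.    -0.003 -0.003] mm gun [  4.3 -35.8] z 0.2603 F [-9.2   3.36 27.64] t 4.375 w 0.4949904253900489 q [-0.61  0.28  0.68  1.92 -0.21  1.01 -0.17]
```

View pics/w3.png

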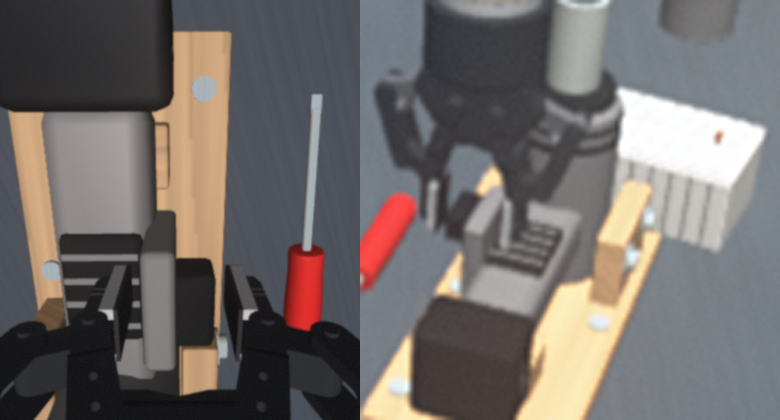

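The view shows the trigger on its stop and the right finger just outside the button, which is still out. I'll ease the pressure a little and slide toward the button.

>>> {"fn": "servo_tool", "kwargs": {"commands": [{"dx":0,"dy":0,"dz":-0.003,"ax":0,"ay":0,"az":0,"jaw":42},{"dx":0,"dy":-0.008,"dz":-0.003,"ax":0,"ay":0,"az":0,"jaw":42},{"dx":0,"dy":-0.016,"dz":-0.003,"ax":0,"ay":0,"az":0,"jaw":42},{"dx":0,"dy":-0.024,"dz":-0.003,"ax":0,"ay":0,"az":0,"jaw":42},{"dx":0,"dy":-0.03,"dz":-0.003,"ax":0,"ay":0,"az":0,"jaw":42},{"dx":0,"dy":-0.036,"dz":-0.003,"ax":0,"ay":0,"az":0,"jaw":42},{"dx":0,"dy":-0.036,"dz":-0.003,"ax":0,"ay":0,"az":0,"jaw":42},{"dx":0,"dy":-0.036,"dz":-0.003,"ax":0,"ay":0,"az":0,"jaw":42}]}}

```text
time_s: 5.48
tool_pos: [0.5251, -0.0278, 0.2613]
eef_rot: [0.815, 0.579, 0.002, 0.002]
force: [6.5, -1.3, 5.4]
width: 0.491
finger_force: 4.8
```

```bash
python3 -c "
from h import *
plan(.005,-.017,.089)
from workcell import snapshot
a=snapshot('wrist')[:,:,::-1];b=snapshot('side')[150:270,270:390,::-1]
cv2.imwrite('pics/w4.png',np.hstack([a[:,100:460],cv2.resize(b,(420,420),interpolation=cv2.INTER_CUBIC)]))"
```

```text
d [ 0.0018 -0.0048  0.0045] a [ 0.008 -0.002 -0.004] mm gun [  4.1 -19.4] z 0.2613 F [ 6.48 -1.3   5.44] t 5.475 w 0.49082836319822704 q [-0.64  0.24  0.69  1.96 -0.18  0.99 -0.2 ]
```

View pics/w4.png

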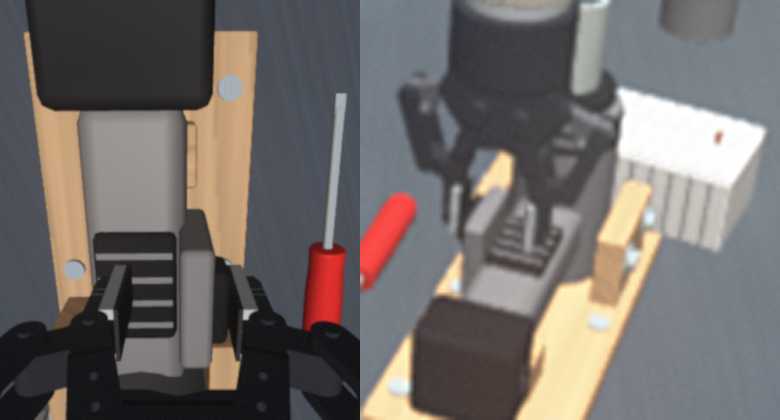

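The button is mostly in, to about 10 mm. I'll push it to its stop and add a little trigger pressure.

>>> {"fn": "servo_tool", "kwargs": {"commands": [{"dx":0,"dy":-0.003,"dz":0.002,"ax":0,"ay":0,"az":0,"jaw":42},{"dx":0,"dy":-0.006,"dz":0.002,"ax":0,"ay":0,"az":0,"jaw":42},{"dx":0,"dy":-0.008,"dz":0.002,"ax":0,"ay":0,"az":0,"jaw":42},{"dx":0,"dy":-0.008,"dz":0.002,"ax":0,"ay":0,"az":0,"jaw":42},{"dx":0,"dy":-0.008,"dz":0.002,"ax":0,"ay":0,"az":0,"jaw":42}]}}

```text
time_s: 6.2
tool_pos: [0.5221, -0.0268, 0.2609]
eef_rot: [0.815, 0.579, 0.003, 0.003]
force: [9.5, -2.9, 6.5]
width: 0.494
finger_force: 6.4
```

The side force is about 10 N, well above the spring, so the button is on its stop. Now I'll ease up slowly while holding the button in.

>>> {"fn": "servo_tool", "kwargs": {"commands": [{"dx":0,"dy":-0.003,"dz":0,"ax":0,"ay":0,"az":0,"jaw":42},{"dx":0,"dy":-0.003,"dz":0,"ax":0,"ay":0,"az":0,"jaw":42},{"dx":0,"dy":-0.003,"dz":-0.004,"ax":0,"ay":0,"az":0,"jaw":42},{"dx":0,"dy":-0.003,"dz":-0.008,"ax":0,"ay":0,"az":0,"jaw":42},{"dx":0,"dy":-0.003,"dz":-0.012,"ax":0,"ay":0,"az":0,"jaw":42},{"dx":0,"dy":-0.003,"dz":-0.016,"ax":0,"ay":0,"az":0,"jaw":42},{"dx":0,"dy":-0.003,"dz":-0.02,"ax":0,"ay":0,"az":0,"jaw":42},{"dx":0,"dy":-0.003,"dz":-0.022,"ax":0,"ay":0,"az":0,"jaw":42},{"dx":0,"dy":-0.003,"dz":-0.022,"ax":0,"ay":0,"az":0,"jaw":42},{"dx":0,"dy":-0.003,"dz":-0.022,"ax":0,"ay":0,"az":0,"jaw":42}]}}

```text
time_s: 7.45
tool_pos: [0.5208, -0.0266, 0.2707]
eef_rot: [0.815, 0.579, 0.003, 0.004]
force: [19.2, -5.8, -11.3]
width: 0.496
finger_force: 10.0
```

```bash
python3 -c "
from h import *
plan(.005,-.028,.11)
from workcell import snapshot
a=snapshot('wrist')[:,:,::-1];b=snapshot('side')[150:270,270:390,::-1]
cv2.imwrite('pics/w5.png',np.hstack([a[:,100:460],cv2.resize(b,(420,420),interpolation=cv2.INTER_CUBIC)]))"
```

```text
d [ 0.0024  0.0263 -0.0183] a [ 0.013 -0.001 -0.005] mm gun [  3.8 -14.9] z 0.2707 F [ 19.16  -5.81 -11.32] t 7.45 w 0.49606510055450725 q [-0.65  0.22  0.69  1.97 -0.16  1.   -0.22]
```

View pics/w5.png

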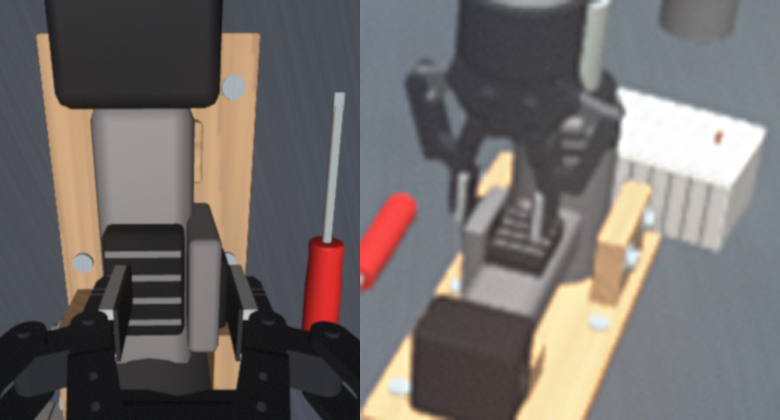

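The button is held firmly in and the trigger has risen to mid-travel with the finger clear of it. I'll back off sideways, then go up.

>>> {"fn": "servo_tool", "kwargs": {"commands": [{"dx":0,"dy":0.01,"dz":0,"ax":0,"ay":0,"az":0,"jaw":42},{"dx":0,"dy":0.028,"dz":0,"ax":0,"ay":0,"az":0,"jaw":42},{"dx":0,"dy":0.028,"dz":0,"ax":0,"ay":0,"az":0,"jaw":42},{"dx":0,"dy":0.028,"dz":-0.04,"ax":0,"ay":0,"az":0,"jaw":42},{"dx":0,"dy":0.028,"dz":-0.12,"ax":0,"ay":0,"az":0,"jaw":42},{"dx":0,"dy":0.028,"dz":-0.22,"ax":0,"ay":0,"az":0,"jaw":42},{"dx":0,"dy":0.028,"dz":-0.22,"ax":0,"ay":0,"az":0,"jaw":42},{"dx":0,"dy":0.028,"dz":-0.22,"ax":0,"ay":0,"az":0,"jaw":42}]}}

```text
time_s: 8.55
tool_pos: [0.5308, -0.0297, 0.3789]
eef_rot: [0.815, 0.58, -0.0, -0.0]
force: [-0.1, 0.3, -0.4]
width: 0.489
finger_force: 0.0
```

```bash
python3 -c "
from h import *
plan(.005,-.028,.11)
from workcell import snapshot
a=snapshot('wrist')[:,:,::-1];b=snapshot('side')[150:270,270:390,::-1]
cv2.imwrite('pics/w6.png',np.hstack([a[:,100:460],cv2.resize(b,(420,420),interpolation=cv2.INTER_CUBIC)]))"
```

```text
d [0.0016 0.0053 0.1977] a [-0.001 -0.    -0.003] mm gun [  4.2 -25.4] z 0.3789 F [-0.08  0.3  -0.45] t 8.55 w 0.4887139522597887 q [-0.69  0.11  0.72  1.82 -0.08  1.24 -0.28]
```

View pics/w6.png

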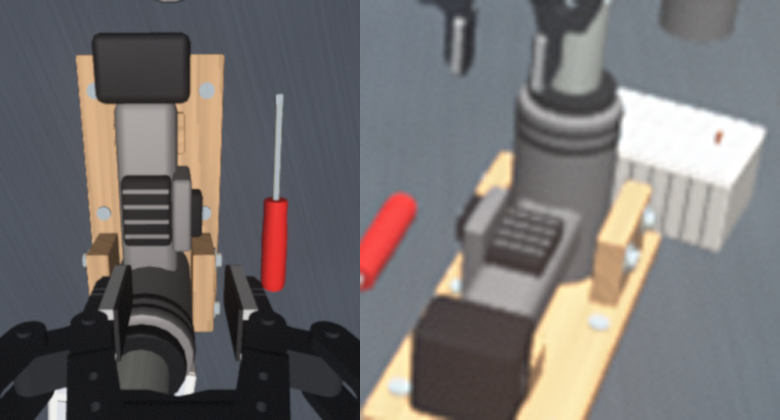

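With no hands on it, the button stays part-way in (about 8 mm out of the cheek, compared with 16 mm before), the trigger sits lower, and the bystanders haven't moved. I'm handing it in.

```bash
python3 -c "
from workcell import ticket
print(ticket.job_done())"
```

```text
the job is handed in; nothing more can be done
None
```

I handed the job in at about 8.6 s. In the last picture the hot-air gun's trigger and button look locked on with the arm clear and the bystanders in view look unmoved; no verdict came back.

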